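Wedge up the vice bed and hold it

ROBOT

A 7-joint arm with a two-finger parallel gripper is mounted at the origin on the work surface; the furniture and walls round the work are solid. World frame = base frame: x ahead of the robot, y to its left, z up, the work surface at z = 0. Lengths are in m, angles in rad, forces in N, time in s.
With the tool pointing down it reaches from about 0.4 to 0.875 m from the base axis. Payload 6.5 kg.
Tool frame: the origin (TCP) lies at the very end of the fingers, on their centre line; the grasp point (between the pads) lies 19 mm behind it; z points along the fingers, y is the line along which they close (so a half turn about z gives the same grasp; the last joint's range is limited). The gripper opens to 88 mm and grips with 3 to 60 N. Pads are 18 mm wide; open, the fingers measure 123 mm over their backs; the gripper's body (75 mm by 187 mm) begins 45 mm behind the grasp point.
Start: joints at [1.284, 0.536, -0.004, 1.538, 0.003, 1.067, -0.071], TCP at [0.142, -0.634, 0.239] pointing down, gripper open.
Joint ranges: [-2.7, 2.7], [-0.37, 2.16], [-1.27, 1.26], [0.24, 2.4], [-1.31, 4.45], [0.19, 1.91], [-2.76, 2.76]. Speed limits (rad/s): [2.39, 2.39, 3.14, 3.14, 3.14, 3.14, 3.14].

INTERFACE

Orientations are given as a unit quaternion [w, x, y, z].
In Python, from rig import bot, vision gives the robot as it stands.
- The arm moves only by the shell command python3 -m handwheel 'ROWS' [FORCE]. ROWS is JSON, one flat list of numbers, 7 for each row, row after row: the opening in per cent of the stroke, from 0 (shut) to 100 (fully open), then the shift along the tool's x, y, z in mm, then the turn, a rotation vector about the tool's x, y, z in rad. A call has 1 to 12 rows; each row is the pose to reach, as a shift and turn from the pose commanded when the call began, along the tool's axes at that moment; what a row does not reach only later rows make up. A row lasts 1/10 s, in which the tool goes at most 50 mm and 8.59 degrees, less where a joint would pass 70% of its speed; a pose out of reach is approached as far as the arm can. A call with a gripper value outside its range is refused whole. The fingers move at their own pace and stop on an object; FORCE is the grip in N (left out, the last holds). Time passes only in rows, so rows that repeat a pose let the fingers close. It gives the time, the measured TCP pose, the force, the opening and the grip force at its end, in the units of the state.
- bot.sense(): the state, without advancing time (a new reading comes with each control period).
- vision.get_image(name): name is "side" or "top" or "wrist"; returns the picture (384x512x3 uint8, red, green, blue); there is no depth.
- vision.camera_model(name): a dict with "vfov" (degrees; the focal length in pixels is half the picture's height over the tangent of half this angle, whatever the lens; pixels are square), "cx", "cy" (the principal point, pixels), "R" (3x3) and "t" (3): a world point X has camera coordinates R X + t. Camera axes: x right, y down, z forward; pixel columns grow to the right and rows downward; lengths in m; the calibration is good to about 2 mm. A picture is of the moment at which its call begins: read the wrist's pose just before it. camera_model takes no time and is no camera call; for the wrist camera it gives the pose at the moment of the call.
- bot.finish_job(): hands the job in; it is judged then, once.
The state is a dict: "time_s": time; "joint_pos": joint angles; "joint_vel": joint speeds; "joint_efforts": joint torques, N m; "tool_pos": TCP position; "eef_rot": TCP orientation; "ft_force": force on the tool from outside, world axes, zero at the start; "wrist_torque": the same for the moment, N m; "width": finger opening in m; "grip_force": force on a finger pad.
Only numpy, scipy, OpenCV 4.12 (cv2) and the standard library are available. Lean on these libraries where they do the work, as an engineer would, in place of code of your own. Each camera call takes 0.05 s, during which the arm holds its last target. There are 200 camera calls.

TASK

The little vice is bolted to a steel bed that is hinged at one end and rests on two posts at the other. Pick up the loose wooden wedge, slide it nose first, flat on the base plate, in between the posts under the bed's rounded free edge, and push gently until that edge just lifts off its posts by about 4 mm (the pencil line is then under the edge), never as much as a centimetre. Finish holding: keep the wedge gripped where it is so that I can tighten the lock, do not touch the bed or vice with the gripper at the end, and leave the pot, the bottle and the flat offcut alone.

Things in the scene. Friction and masses are not known exactly. Their poses are not given: they have to be found in the camera images.
- wedge: Loose pale wooden wedge, 180 long, 32 wide, about 0.15 kg, lying flat. Origin: underside, below the middle of its upright tail block (x -35 to 31, 32 wide, 46 high), the part to grip, across y. x axis points to the thin nose, z up. The top slopes from 27 high at x = 25 to 3 at the nose, x = 145 (1 in 5). A pencil line crosses it 75 behind the nose, where it is 18 high (all mm).
- wedge_nose (a point): The middle of the wedge's nose, on its underside (x = 145 mm in the wedge's frame).
- jig: Fixed grey base plate 220 x 100 x 8, carrying a hinged steel bed with a small vice. Origin: centre of its underside, on the bench; x axis from the entry end (x = -110) to the hinge (x = 90, z = 28): the wedge goes in along +x. Two rest posts (x -29 to -7) leave a channel 70 wide about y = 0. The bed is 96 wide, 12 thick, from x = -40, underside at z = 22 at rest; vice top z = 85 (mm).
- bed_lip (a point): Lowest point of the bed's rounded free edge (6 mm radius), mid width, at x = -34 mm in the jig's frame; 22 mm above the bench at rest, its rise above that is the lift. The wedge, flat on the base plate, first touches it with the nose 55 mm past this point; each further 5 mm lifts it 1 mm. The bed bears down with 3 to 9 N; pushing takes 3 to 15 N.
- bed (a joint): Hinge angle of the bed in rad: 0 resting on its posts, growing as the free edge rises (0.032 is 4 mm of lift).
- flux_pot: Small white pot with black ribbed cap, 49 mm across, 48 mm high, loose; leave it alone. Origin: centre of its underside.
- red_bottle: Small red and white dropper bottle, 28 mm across, 75 mm high, loose; leave it alone. Origin: centre of its underside.
- offcut: Flat wooden offcut, 32 x 128 x 12 mm (long along its y), loose; not the wedge, leave it alone. Origin: centre of its underside.

How it is judged:
On the way, in this order (a step that is already met when the one before it is completed fails the run):
1. the wedge's nose is in the channel under the bed's edge while the bed still rests on its posts (x of wedge_nose in the frame of bed_lip above 0.01 m and value of joint bed below 0.006 rad and angle between the x axis of wedge and the x axis of jig, either way round below 0.25 rad and z of wedge_nose in the frame of jig below 0.018 m), for 0.1 s.
2. the wedge has lifted the bed's edge just clear of its posts (at least 2 mm) (height (world z) of bed_lip above 0.024 m and contact force between wedge and jig above 1 N), for 0.1 s.
At the end, for the whole second after the job is handed in: The bed's free edge is 2 to 6.5 mm above where it rested and still; the wedge bears on the jig (over 1 N), flat (0.12 rad), along the channel (0.25 rad), nose 40 mm or more past the edge; the fingers hold the wedge (over 1 N) and the robot does not touch jig, bed or vice (all of step 2 and height (world z) of bed_lip below 0.0285 m and velocity of joint bed between -0.03 and 0.03 rad/s and x of wedge_nose in the frame of bed_lip above 0.04 m and angle between the x axis of wedge and the x axis of jig, either way round below 0.25 rad and angle between wedge's own z axis and vertical below 0.12 rad and contact force between the fingers and wedge above 1 N and contact force between each of the arm, the fingers and jig below 0.5 N); the arm keeps its last pose, push and grip.
It fails at once if the bed's edge is lifted by a centimetre or more (height (world z) of bed_lip above 0.032 m).
It fails at once if the pot, the bottle or the flat offcut is moved by more than 2 cm (distance of any of flux_pot, red_bottle, offcut from where it was at the start of the episode above 0.02 m).
It also fails if it takes over 64 s, if anything falls off the work surface, if the arm or the gripper's body presses on something with over 40 N, if the wrist force passes 120 N, or if a joint passes its speed limit or range.

## Working session

There is one attempt and no reset: what is moved stays moved. The work goes in short steps, Python scripts to look and compute and a shell command to move; the robot and the scene stay as the last step left them, time stands still between calls to the robot, and variables do not carry over. Pictures are saved under pics/ and viewed, at most 10 in all, crops included, and the job is handed in when it is done.

```bash
mkdir -p pics; python3 - <<'E'
from rig import bot, vision
import cv2,numpy as np
s=bot.sense();print(s)
for n in("top","side"):
    im=vision.get_image(n);cv2.imwrite(f"pics/{n}0.png",im[...,::-1]);np.save(f"pics/{n}0.npy",im)
    print(n,vision.camera_model(n))
E
```

```text
{'time_s': 0.0, 'joint_pos': array([ 1.28381616,  0.53715855, -0.0044161 ,  1.53885346,  0.00262302,
        1.06726668, -0.07121939]), 'joint_vel': array([-2.75589478e-04,  8.46410254e-05, -1.11136951e-03, -8.03444363e-04,
       -4.89257591e-05,  1.22965348e-03, -1.81127092e-03]), 'joint_efforts': array([-1.96159249e-05, -5.70981681e+01,  9.90583040e-01, -2.51606369e+01,
       -5.63292182e-02,  1.79073092e-02,  1.27002913e-04]), 'tool_pos': array([ 0.14217777, -0.63364782,  0.23785189]), 'eef_rot': array([-8.23127748e-04,  9.93910410e-01,  1.10187977e-01, -1.69288005e-04]), 'ft_force': array([ 0.67320616,  0.66199486, -0.56192431]), 'wrist_torque': array([-0.06323196, -0.00779295, -0.05727127]), 'grip_force': 0.0, 'width': 0.08818023839754134}
top {'vfov': 53.84584202301743, 'cx': 252.24640662843132, 'cy': 188.1702948589129, 'R': array([[ 0.01957002, -0.99945054,  0.02675115],
       [-0.99742425, -0.02136307, -0.06847249],
       [ 0.06900635, -0.02534224, -0.99729429]]), 't': array([0.12665742, 0.54159782, 0.9258099 ])}
side {'vfov': 46.24339108263419, 'cx': 246.74130100641077, 'cy': 195.21312251877634, 'R': array([[ 0.99691736,  0.07679803,  0.01605748],
       [ 0.06305482, -0.6624423 , -0.74645448],
       [-0.04668908,  0.74516593, -0.66524271]]), 't': array([-0.51265021,  0.10430713,  1.10503939])}
```

View pics/top0.png

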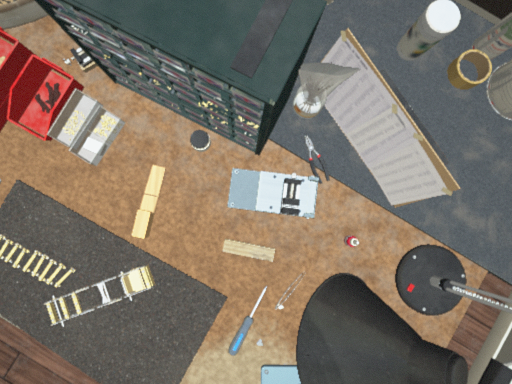

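View pics/side0.png

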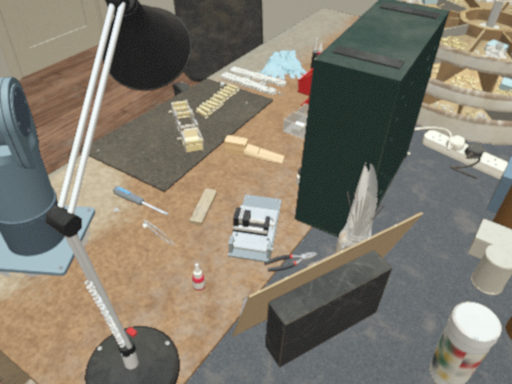

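The top view shows the jig at (272,193) with its entry end on the left, the offcut at (248,250), the wedge at (150,202), the pot at (200,140) and the bottle at (352,241). I'll enlarge the wedge and jig.

```bash
cat > h.py <<'E'
import numpy as np,cv2
from rig import vision
def ray(n,uv,z,M=None):
    m=M or vision.camera_model(n);f=192/np.tan(np.radians(m['vfov']/2))
    R=np.array(m['R']);t=np.array(m['t'])
    d=R.T@np.array([(uv[0]-m['cx'])/f,(uv[1]-m['cy'])/f,1]);c=-R.T@t
    return c+d*(z-c[2])/d[2]
def proj(n,X,M=None):
    m=M or vision.camera_model(n);f=192/np.tan(np.radians(m['vfov']/2))
    p=np.array(m['R'])@X+m['t'];return np.array([f*p[0]/p[2]+m['cx'],f*p[1]/p[2]+m['cy']])
E
python3 - <<'E'
import numpy as np,cv2
from h import *
im=cv2.imread('pics/top0.png')
cv2.imwrite('pics/c0.png',cv2.resize(im[120:260,120:330],None,fx=3.8,fy=3.8,interpolation=cv2.INTER_CUBIC))
for n in('top','side'):
    m=vision.camera_model(n);print(-np.array(m['R']).T@m['t'])
hsv=cv2.cvtColor(im,cv2.COLOR_BGR2HSV)
print(hsv[200,150],hsv[250,248],hsv[215,190],hsv[193,240])
E
```

```text
[0.47383735 0.16162011 0.95700124]
[ 0.55608609 -0.71496973  0.8212118 ]
[ 25  66 246] [ 24  51 225] [ 15 106 156] [ 98  44 198]
```

View pics/c0.png

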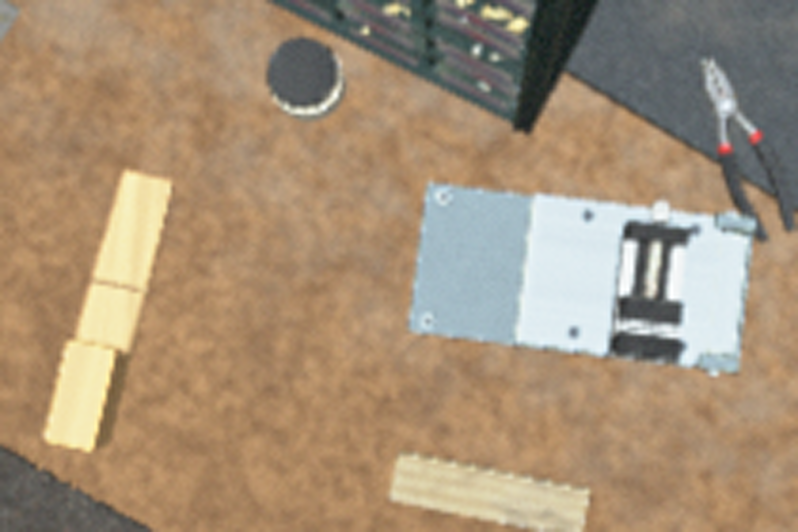

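The crop shows the wedge with its nose at crop (148,178) and tail block at (82,395). The jig's entry end is on the left, with corners at (429,184) and (411,330). The bed's free edge runs from (529,193) to (517,343).

```bash
python3 - <<'E'
from h import *
p=lambda u,v,z:ray('top',(120+(u+.5)/3.8-.5,120+(v+.5)/3.8-.5),z)
n1,n2=p(124,171,.003),p(172,183,.003)
b=[p(62,343,.046),p(118,350,.046),p(97,450,.046),p(45,440,.046)]
nose=(n1+n2)/2;bm=sum(b)/4;tail=(b[2]+b[3])/2;front=(b[0]+b[1])/2
print('nose',nose,'w',np.linalg.norm(n1-n2));print('blk',bm,np.linalg.norm(front-tail),np.linalg.norm(b[0]-b[1]),np.linalg.norm(b[2]-b[3]))
d=(nose-tail)[:2];print('len',np.linalg.norm(d),'yaw',np.arctan2(d[1],d[0]))
d/=np.linalg.norm(d);print('origin from nose',nose[:2]-.145*d,'from tail',tail[:2]+.035*d)
e1,e2=p(429,184,.008),p(411,330,.008); l1,l2=p(531,193,.032),p(517,343,.032)
h1,h2=p(755,218,.034),p(738,372,.034)
e=(e1+e2)/2;l=(l1+l2)/2;h=(h1+h2)/2
print('e',e,np.linalg.norm(e1-e2),'l',l,np.linalg.norm(l1-l2),'h',h)
d=(h-e)[:2];print('yaw eh',np.arctan2(d[1],d[0]),np.linalg.norm(d),'el',np.linalg.norm((l-e)[:2]))
q=(e1-e2);print('yaw perp',np.arctan2(-q[0],q[1])); q=l1-l2;print(np.arctan2(-q[0],q[1]))
# other things
for n,u in dict(pot=(303,80),).items():print(n,p(*u,.048))
for uv in((224,245),(274,255)):print('offcut',ray('top',uv,.01))
print('bottle',ray('top',(352,241),.06))
from scipy.spatial.transform import Rotation as Ro
from rig import bot
s=bot.sense();w=s['eef_rot'];print(Ro.from_quat(np.r_[w[1:],w[0]]).as_matrix())
E
```

```text
nose [0.59031818 0.37485721 0.003     ] w 0.03277925359636916
blk [0.44627149 0.40223712 0.046     ] 0.06238698304504201 0.03529194297386382 0.03299325029036263
len 0.17780180008527297 yaw -0.181376590397799
origin from nose [0.44769672 0.40101285] from tail [0.44985886 0.40061633]
e [0.54077497 0.19305574 0.008     ] 0.0975131516133961 l [0.53341287 0.1250511  0.032     ] 0.09747830866467394 h [ 0.5188809  -0.01902056  0.034     ]
yaw eh -1.6736686589985894 0.21320343850982873 el 0.0684019846168419
yaw perp -1.66946929593207
-1.6450994827912253
pot [0.64927864 0.26889762 0.048     ]
offcut [0.39656331 0.20487754 0.01      ]
offcut [0.37407427 0.08022655 0.01      ]
bottle [ 0.41533899 -0.1003794   0.06      ]
[[ 9.75698326e-01  2.19117791e-01 -4.13241717e-04]
 [ 2.19118162e-01 -9.75697274e-01  1.43545360e-03]
 [-8.86653959e-05 -1.49111844e-03 -9.99998884e-01]]
```

```bash
python3 - <<'E'
from h import *
print('cab corner bench',ray('top',(257,154),0), ray('top',(262,152),0),'side',ray('side',(297,222),0),ray('side',(340,237),0))
print('cab top corners', [ray('side',uv,z) for uv in((307,45),(397,65)) for z in(.3,.4)])
print('lamp base',ray('top',(431,280),.02),ray('side',(130,370),.02))
def tri(a,b):
    A=[]
    for n,u in(('top',a),('side',b)):
        c=ray(n,u,5);e=ray(n,u,0);d=(e-c)/np.linalg.norm(e-c);A.append((c,np.eye(3)-np.outer(d,d)))
    X=np.linalg.solve(sum(P for c,P in A),sum(P@c for c,P in A));return X,[np.linalg.norm(P@(X-c)) for c,P in A]
print('shade',tri((375,335),(152,45)),tri((340,280),(187,45)))
for z in(.1,.3,.5,.6):print(z,ray('side',(65,220),z),ray('side',(115,3),z),ray('side',(150,45),z),ray('top',(512,307),z),ray('top',(375,335),z))
E
```

```text
cab corner bench [0.62780322 0.12686871 0.        ] [0.63326488 0.11417655 0.        ] side [0.63553931 0.1136347  0.        ] [0.74241843 0.07059202 0.        ]
cab top corners [array([0.63903193, 0.51551514, 0.3       ]), array([0.6231179 , 0.27943359, 0.4       ]), array([0.87109859, 0.41580537, 0.3       ]), array([0.81066011, 0.1988542 , 0.4       ])]
lamp base [ 0.32036408 -0.30915302  0.02      ] [ 0.32145999 -0.32442265  0.02      ]
shade (array([0.34073165, 0.00370531, 0.5056224 ]), [np.float64(0.0054158473841642045), np.float64(0.005415847384164673)]) (array([0.39689244, 0.04044064, 0.49113834]), [np.float64(0.0010432094658145883), np.float64(0.0010432094658145686)])
0.1 [ 0.10473435 -0.02943878  0.1       ] [-0.19564124  1.35251709  0.1       ] [0.07068652 0.91879794 0.1       ] [ 0.27592345 -0.45405247  0.1       ] [ 0.2104583  -0.14070947  0.1       ]
0.3 [ 0.22989917 -0.21954409  0.3       ] [0.01282106 0.77918016 0.3       ] [0.20529318 0.46573611 0.3       ] [ 0.32211099 -0.31037179  0.3       ] [ 0.27192357 -0.07015425  0.3       ]
0.5 [ 0.355064   -0.40964939  0.5       ] [0.22128335 0.20584322 0.5       ] [0.33989985 0.01267429 0.5       ] [ 0.36829853 -0.16669112  0.5       ] [3.33388833e-01 4.00980152e-04 5.00000000e-01]
0.6 [ 0.41764641 -0.50470205  0.6       ] [ 0.3255145  -0.08082525  0.6       ] [ 0.40720318 -0.21385662  0.6       ] [ 0.3913923  -0.09485078  0.6       ] [0.36412147 0.03567859 0.6       ]
```

The lamp column stands at about (0.32,-0.31) and its shade reaches z of about 0.6 at x 0.34, so it's in the way. I'll go up first, then swing outside and over it.

```bash
python3 -m handwheel '[100,0,0,-45,0,0,0, 100,0,0,-90,0,0,0, 100,0,0,-135,0,0,0, 100,0,0,-180,0,0,0, 100,0,0,-225,0,0,0, 100,0,0,-270,0,0,0, 100,0,0,-315,0,0,0, 100,0,0,-350,0,0,0, 100,0,0,-350,0,0,0]'; python3 -c "
from rig import bot;print(bot.sense()['joint_pos'])"
```

```text
time_s: 1.0
tool_pos: [0.1425, -0.6349, 0.5938]
eef_rot: [0.004, 0.994, 0.11, 0.001]
ft_force: [0.1, 0.7, 0.8]
width: 0.0883
grip_force: 0.0
[ 1.26631621  0.44240675  0.02760906  0.86254895 -0.01219857  1.82864024
 -0.0619283 ]
```

```bash
python3 -m handwheel '[100,49,-2,0,0,0,-0.075, 100,97,-7,0,0,0,-0.15, 100,145,-16,0,0,0,-0.225, 100,192,-29,0,0,0,-0.3, 100,238,-45,0,0,0,-0.375, 100,283,-65,0,0,0,-0.45, 100,326,-88,0,0,0,-0.525, 100,367,-114,0,0,0,-0.6, 100,406,-143,0,0,0,-0.675, 100,443,-174,0,0,0,-0.75, 100,478,-209,0,0,0,-0.825, 100,509,-246,0,0,0,-0.9]'
python3 -m handwheel '[100,49,-2,0,0,0,-0.075, 100,97,-7,0,0,0,-0.15, 100,145,-16,0,0,0,-0.225, 100,192,-29,0,0,0,-0.3, 100,238,-45,0,0,0,-0.375, 100,283,-65,0,0,0,-0.45, 100,326,-88,0,0,0,-0.525, 100,367,-114,0,0,0,-0.6, 100,406,-143,0,0,0,-0.675, 100,443,-174,0,0,0,-0.75, 100,478,-209,0,0,0,-0.825, 100,509,-246,0,0,0,-0.9]'; python3 -c "
from rig import bot;print(bot.sense()['joint_pos'])"
```

```text
time_s: 2.2
tool_pos: [0.5861, -0.2809, 0.587]
eef_rot: [-0.001, 0.846, 0.533, -0.001]
ft_force: [1.3, 0.2, 1.1]
width: 0.0884
grip_force: 0.0
time_s: 3.4
tool_pos: [0.5842, 0.2846, 0.5871]
eef_rot: [-0.0, 0.53, 0.848, -0.001]
ft_force: [0.1, 0.5, 0.1]
width: 0.0883
grip_force: 0.0
[-0.25063673  0.48802972 -0.54314412  0.84878099  0.25513866  1.8594481
 -0.21345576]
```

```bash
python3 -m handwheel '[100,43,-21,0,0,0,-0.12, 100,87,-42,0,0,0,-0.24, 100,130,-63,10,0,0,-0.36, 100,174,-85,20,0,0,-0.48, 100,174,-85,65,0,0,-0.6, 100,174,-85,110,0,0,-0.7, 100,174,-85,155,0,0,-0.8, 100,174,-85,200,0,0,-0.935, 100,174,-85,245,0,0,-0.935, 100,174,-85,290,0,0,-0.935, 100,174,-85,335,0,0,-0.935, 100,174,-85,380,0,0,-0.935]'
python3 -m handwheel '[100,0,0,0,0,0,0, 100,0,0,0,0,0,0]'
python3 - <<'E'
from rig import bot,vision
import numpy as np,cv2,pickle
s=bot.sense();print(s['joint_pos'],s['tool_pos'],s['eef_rot'])
m=vision.camera_model('wrist');im=vision.get_image('wrist')
pickle.dump((m,im),open('w1.pkl','wb'));cv2.imwrite('pics/w1.png',im[...,::-1])
E
```

```text
time_s: 4.6
tool_pos: [0.4321, 0.4015, 0.2062]
eef_rot: [-0.0, 0.093, 0.996, -0.0]
ft_force: [0.9, 0.4, 0.1]
width: 0.0879
grip_force: 0.0
time_s: 4.8
tool_pos: [0.4323, 0.4023, 0.2089]
eef_rot: [-0.001, 0.093, 0.996, -0.0]
ft_force: [0.3, 0.6, 0.6]
width: 0.0882
grip_force: 0.0
[-0.31672103  0.57090856 -0.70760609  1.69660382  0.42037793  1.03323148
  0.21940288] [0.43232332 0.40230189 0.2089098 ] [-6.64634264e-04  9.25289330e-02  9.95709708e-01 -3.63140052e-04]
```

View pics/w1.png

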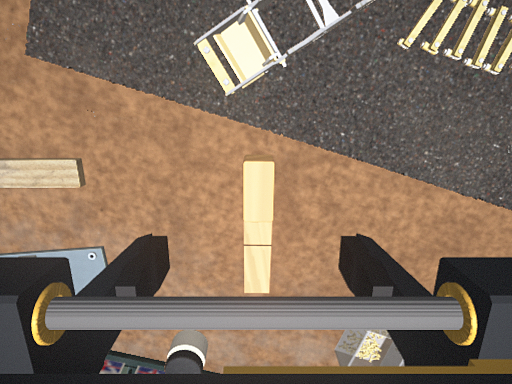

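The wrist view shows the wedge upright. Its block spans columns 244–274 and rows 160–222, with the nose below near row 292. I'll measure the axis from the colour mask.

```bash
python3 - <<'E'
from h import *
import pickle
from scipy.spatial.transform import Rotation as Ro
m,im=pickle.load(open('w1.pkl','rb'))
hsv=cv2.cvtColor(im,cv2.COLOR_RGB2HSV)
k=((hsv[...,2]>190)&(hsv[...,1]<130)).astype(np.uint8);k[:150]=0;k[296:]=0;k[:,:225]=0;k[:,290:]=0
for r in(158,160,162,165,180,200,215,225,240,270,290,293):
    c=np.where(k[r])[0];print(r,(c.min(),c.max(),len(c)) if len(c) else None,end=' ')
def mid(r,z):
    c=np.where(k[r])[0];return ray('wrist',((c.min()+c.max())/2,r),z,m)
a,b=mid(168,.046),mid(215,.046)
d=(b-a)[:2];d/=np.linalg.norm(d);print('\nyaw',np.arctan2(d[1],d[0]))
rr=np.where(k[:,258])[0];t=ray('wrist',(258,rr.min()-.5),.046,m);print('tail',t,'rows',rr.min(),rr.max(),'nose',ray('wrist',(257,rr.max()),.003,m))
w=ray('wrist',(244-.5,190),.046,m)-ray('wrist',(273.5,190),.046,m);print('w',np.linalg.norm(w))
o=t[:2]+.035*d;print('origin',o,'mid', a,b)
E
```

```text
158 (np.int64(232), np.int64(241), 9) 160 (np.int64(230), np.int64(242), 11) 162 (np.int64(233), np.int64(274), 40) 165 (np.int64(228), np.int64(274), 45) 180 (np.int64(226), np.int64(274), 38) 200 (np.int64(236), np.int64(273), 37) 215 (np.int64(228), np.int64(273), 42) 225 (np.int64(225), np.int64(272), 44) 240 (np.int64(229), np.int64(283), 36) 270 (np.int64(244), np.int64(284), 30) 290 (np.int64(238), np.int64(283), 33) 293 (np.int64(244), np.int64(268), 22) 
yaw -0.25887812757896006
tail [0.41553465 0.40998543 0.046     ] rows 161 295 nose [0.5965225  0.37588812 0.003     ]
w 0.030744117553431462
origin [0.44936837 0.40102556] mid [0.42227269 0.40466183 0.046     ] [0.47093211 0.39177581 0.046     ]
```

```bash
python3 -m handwheel '[100,1,4,45,0,0,0, 100,1,4,90,0,0,0, 100,1,4,135,0,0,0, 100,1,4,165,0,0,0, 100,1,4,185,0,0,0, 100,1,4,196,0,0,0, 100,1,4,196,0,0,0, 100,1,4,196,0,0,0]' && python3 -m handwheel '[20,0,0,0,0,0,0, 20,0,0,0,0,0,0, 20,0,0,0,0,0,0, 10,0,0,0,0,0,0, 10,0,0,0,0,0,0, 10,0,0,0,0,0,0, 0,0,0,0,0,0,0, 0,0,0,0,0,0,0, 0,0,0,0,0,0,0, 0,0,0,0,0,0,0]' 45
```

```text
time_s: 5.65
tool_pos: [0.4336, 0.4077, 0.0146]
eef_rot: [0.001, 0.093, 0.996, 0.001]
ft_force: [-0.4, 0.1, 0.2]
width: 0.088
grip_force: 0.0
time_s: 6.65
tool_pos: [0.4325, 0.4065, 0.0127]
eef_rot: [-0.0, 0.093, 0.996, -0.0]
ft_force: [0.2, -0.1, 0.2]
width: 0.0314
grip_force: 45.0
```

```bash
python3 -m handwheel '[0,0,0,-45,0,0,0, 0,0,0,-90,0,0,0, 0,-13,0,-90,0,0,0.148, 0,-26,0,-90,0,0,0.297, 0,-39,1,-90,0,0,0.446, 0,-52,1,-90,0,0,0.595, 0,-65,1,-90,0,0,0.744, 0,-78,1,-90,0,0,0.892, 0,-91,1,-90,0,0,1.041, 0,-104,2,-90,0,0,1.19, 0,-117,2,-90,0,0,1.338, 0,-129,2,-90,0,0,1.487]'
python3 -m handwheel '[0,0,0,0,0,0,0, 0,0,0,0,0,0,0, 0,0,0,0,0,0,0]'
python3 - <<'E'
from rig import bot,vision
import numpy as np,cv2
from h import *
im=vision.get_image('top')[...,::-1];cv2.imwrite('pics/top2.png',im)
cv2.imwrite('pics/c2.png',cv2.resize(im[90:250,130:330],None,fx=3.7,fy=3.7,interpolation=cv2.INTER_CUBIC))
E
```

```text
time_s: 7.85
tool_pos: [0.5599, 0.3843, 0.1023]
eef_rot: [-0.0, 0.744, 0.668, -0.0]
ft_force: [0.7, 0.2, -1.4]
width: 0.0317
grip_force: 45.0
time_s: 8.15
tool_pos: [0.5585, 0.385, 0.1025]
eef_rot: [-0.0, 0.741, 0.672, -0.0]
ft_force: [-0.9, -0.4, -0.5]
width: 0.0318
grip_force: 45.0
```

View pics/c2.png

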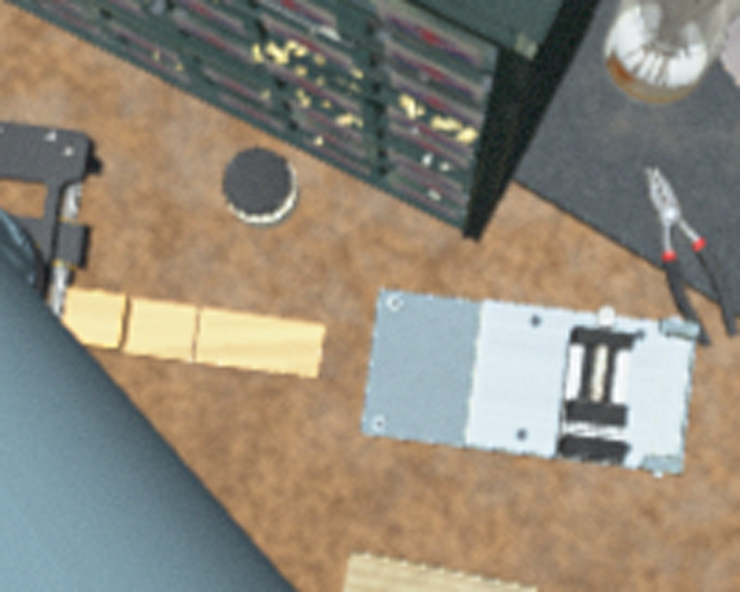

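The wedge is held in line with the jig. Its nose is at crop (322,350), the jig entry corners are at (380,291) and (364,434), and the cabinet corner is at (472,238).

```bash
python3 - <<'E'
from h import *
p=lambda u,v,z:ray('top',(130+(u+.5)/3.7-.5,90+(v+.5)/3.7-.5),z)
n=(p(327,323,.093)+p(319,377,.093))/2;b=(p(127,291,.117)+p(121,348,.117))/2
print('nose',n,'front of block',b); d=(n-b)[:2];print('yaw',np.arctan2(d[1],d[0]),np.linalg.norm(d))
e=(p(380,291,.008)+p(364,434,.008))/2;l=(p(484,302,.033)+p(467,446,.033))/2;h=(p(699,322,.034)+p(683,474,.034))/2
d=(h-e)[:2];d/=np.linalg.norm(d);print('e',e,'l',l,'yaw',np.arctan2(d[1],d[0]),'lip',e[:2]+.076*d, (l[:2]-e[:2])@d)
print('nose in jig frame rel lip', (n[:2]-e[:2])@d-.076, (n[:2]-e[:2])@np.array([-d[1],d[0]]))
print('cab',p(472,238,0),p(230,100,0))
E
```

```text
nose [0.54094683 0.22062508 0.093     ] front of block [0.5548409 0.3385088 0.117    ]
yaw -1.688117559739265 0.11869969345235548
e [0.53990832 0.19299252 0.008     ] l [0.53200694 0.1235352  0.033     ] yaw -1.6685085146767389 lip [0.53249401 0.11735504] 0.0698968382460863
nose in jig frame rel lip -0.10360206811424753 -0.0016621888486873387
cab [0.62792003 0.12635257 0.        ] [0.72022299 0.29568636 0.        ]
```

```bash
python3 -m handwheel '[0,0,-3,40,0,0,0, 0,0,-3,70,0,0,0, 0,0,-3,79,0,0,0, 0,0,-3,79,0,0,0, 0,-25,-3,79,0,0,0, 0,-50,-3,79,0,0,0, 0,-75,-3,79,0,0,0, 0,-95,-3,79,0,0,0, 0,-110,-3,79,0,0,0, 0,-120,-3,79,0,0,0, 0,-120,-3,79,0,0,0, 0,-120,-3,79,0,0,0]'
python3 -m handwheel '[0,0,0,0,0,0,0, 0,0,0,0,0,0,0]'
python3 - <<'E'
from rig import bot,vision
import numpy as np,cv2
a=vision.get_image('top')[110:240,180:330,::-1];b=vision.get_image('side')[160:290,190:340,::-1]
cv2.imwrite('pics/c3.png',cv2.resize(np.hstack([a,b]),None,fx=2.6,fy=2.6,interpolation=cv2.INTER_CUBIC))
E
```

```text
time_s: 9.4
tool_pos: [0.5447, 0.2668, 0.0242]
eef_rot: [-0.0, 0.742, 0.67, 0.001]
ft_force: [0.4, 0.7, 0.1]
width: 0.0318
grip_force: 45.0
time_s: 9.6
tool_pos: [0.5443, 0.2668, 0.0237]
eef_rot: [-0.0, 0.742, 0.671, 0.0]
ft_force: [0.1, 0.6, -1.3]
width: 0.0318
grip_force: 45.0
```

View pics/c3.png

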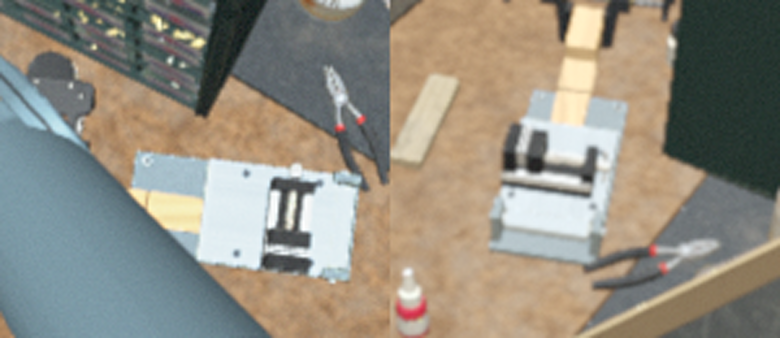

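The left half shows the nose under the bed's edge at (200,213). The right half shows the wedge central between the posts, with the gripper clear of the cabinet. I'll lower it onto the plate and push.

```bash
python3 -m handwheel '[0,0,0,2,0,0,0, 0,0,0,3,0,0,0, 0,-8,0,3,0,0,0, 0,-16,0,3,0,0,0, 0,-24,0,3,0,0,0, 0,-32,0,3,0,0,0, 0,-36,0,3,0,0,0, 0,-36,0,3,0,0,0]'
python3 -m handwheel '[0,-4,0,0,0,0,0, 0,-8,0,0,0,0,0, 0,-12,0,0,0,0,0, 0,-15,0,0,0,0,0, 0,-18,0,0,0,0,0, 0,-18,0,0,0,0,0, 0,-18,0,0,0,0,0]'
```

```text
time_s: 10.5
tool_pos: [0.5408, 0.2283, 0.0206]
eef_rot: [0.0, 0.743, 0.67, -0.0]
ft_force: [0.8, -2.6, -0.2]
width: 0.0313
grip_force: 45.0
time_s: 11.2
tool_pos: [0.5397, 0.2174, 0.0217]
eef_rot: [-0.002, 0.741, 0.671, 0.004]
ft_force: [1.6, 9.9, -2.5]
width: 0.0318
grip_force: 45.0
```

```bash
python3 -m handwheel '[0,-3,0,0,0,0,0, 0,-6,0,0,0,0,0, 0,-8,0,0,0,0,0, 0,-8,0,0,0,0,0, 0,-8,0,0,0,0,0, 0,-8,0,0,0,0,0]'
python3 - <<'E'
from rig import bot,vision
import numpy as np,cv2
a=vision.get_image('top')[130:230,200:330,::-1];b=vision.get_image('side')[150:250,210:340,::-1]
cv2.imwrite('pics/c4.png',cv2.resize(np.hstack([a,b]),None,fx=3,fy=3,interpolation=cv2.INTER_CUBIC))
E
```

```text
time_s: 11.8
tool_pos: [0.5389, 0.2093, 0.0215]
eef_rot: [-0.002, 0.741, 0.671, 0.004]
ft_force: [1.6, 9.6, -2.4]
width: 0.0318
grip_force: 45.0
```

View pics/c4.png

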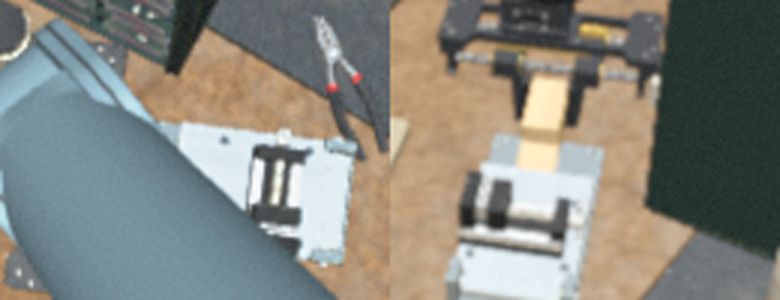

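The left half shows the arm now covering the edge. The right half shows the wedge straight in the channel and clear of the posts, with the gripper off the jig. I'll measure the lift from the movement of bed and vice features in the side view, compared with the rest picture.

```bash
cat > lift.py <<'E'
from h import *
from scipy.optimize import least_squares
a=cv2.cvtColor(np.load('pics/side0.npy'),cv2.COLOR_RGB2GRAY)
b=cv2.cvtColor(np.mean([vision.get_image('side') for _ in range(4)],0).astype(np.uint8),cv2.COLOR_RGB2GRAY)
O=np.array([.5290,.0835,0]);th=-1.6685;d=np.array([np.cos(th),np.sin(th),0]);n=np.array([-d[1],d[0],0]);Z=np.array([0,0,1.])
W=lambda x,y,z:O+x*d+y*n+z*Z
M=vision.camera_model('side')
def reg(x0,x1,z):
    q=np.array([proj('side',W(x,y,z),M) for x in(x0,x1) for y in(-.046,.046)],np.float32)
    m=np.zeros_like(a);cv2.fillConvexPoly(m,cv2.convexHull(q).astype(np.int32),255);return m
def flow(m):
    p=cv2.goodFeaturesToTrack(a,40,.03,3,mask=m)
    q,s,_=cv2.calcOpticalFlowPyrLK(a,b,p,None,winSize=(9,9),maxLevel=1)
    r,s2,_=cv2.calcOpticalFlowPyrLK(b,a,q,None,winSize=(9,9),maxLevel=1)
    ok=(s[:,0]==1)&(np.linalg.norm((r-p)[:,0],axis=1)<.3);return p[ok,0],(q-p)[ok,0]
for name,z,rg in(('bed plane',.034,(-.038,.0)),('vice top',.075,(.0,.045))):
    p,f=flow(reg(*rg,z));L=[]
    for u,v in zip(p,f):
        X=ray('side',u,z,M)-O;x=X@d
        def sh(t):
            dx,dz=x-.09,z-.028;c,s=np.cos(t),np.sin(t)
            return proj('side',W(.09+c*dx+s*dz,X@n,.028-s*dx+c*dz),M)-proj('side',W(x,X@n,z),M)
        g=sh(.032);t=.032*(v@g)/(g@g);L.append(t*124)
    print(name,len(L),'flow med',np.median(f,0),'pred 4mm',g,'lift mm',np.round(np.sort(L),1))
p,f=flow(reg(-.2,-.13,0)*0+cv2.circle(np.zeros_like(a),(198,277),18,255,-1));print('static bottle flow',np.median(f,0))
E
python3 lift.py
```

```text
bed plane 5 flow med [-0.14663696 -0.12690735] pred 4mm [ 0.00830748 -0.76981938] lift mm [0.3 0.4 0.5 0.9 1.3]
vice top 7 flow med [-0.150177   -0.12690735] pred 4mm [-0.09510897 -0.02963685] lift mm [1.5 2.8 4.3 4.7 6.5 9.8 9.8]
static bottle flow [-0.01950836 -0.05912781]
```

```bash
cat > edge.py <<'E'
exec(open('lift.py').read().split('for name')[0])
np.set_printoptions(linewidth=200)
A,B=[cv2.resize(i,None,fx=4,fy=4,interpolation=cv2.INTER_CUBIC) for i in(a,b)]
for y in(-.04,-.033,-.026,.026,.033,.04):
    u,v=proj('side',W(-.04,y,.034),M);u=int(round(u));v=int(round(v))
    print(y,(u,v),proj('side',W(-.038,y,.038),M)-proj('side',W(-.038,y,.034),M));print(a[v-7:v+6,u]);print(b[v-7:v+6,u])
c=np.hstack([i[195:250,225:290] for i in(a,b)])
cv2.imwrite('pics/c5.png',cv2.resize(c,None,fx=6,fy=6,interpolation=cv2.INTER_CUBIC))
E
python3 edge.py
```

```text
-0.04 (243, 205) [ 0.0150864  -1.14301747]
[172 169 171 177 179 182 190 210 229 232 230 221 207]
[178 175 177 183 187 193 214 236 240 240 238 225 205]
-0.033 (245, 206) [ 0.02132034 -1.14302343]
[188 188 187 189 187 189 203 222 229 220 191 133  98]
[197 194 195 194 195 211 230 238 237 224 185 125  94]
-0.026 (248, 206) [ 0.02757237 -1.14302821]
[185 187 188 187 188 187 194 211 228 230 210 140  85]
[191 194 193 194 194 202 221 236 239 230 200 131  88]
0.026 (268, 209) [ 0.07458785 -1.14302607]
[186 188 187 188 188 188 196 214 228 229 229 228 226]
[193 193 193 193 195 207 225 234 236 235 235 235 233]
0.033 (271, 209) [ 0.08099464 -1.14302065]
[187 186 187 186 186 187 188 208 229 231 230 230 231]
[194 193 194 194 192 195 212 235 238 238 238 237 237]
0.04 (273, 209) [ 0.08742008 -1.14301399]
[186 188 188 189 189 187 189 204 223 229 229 229 229]
[194 194 194 195 193 196 213 234 240 237 235 235 235]
```

View pics/c5.png

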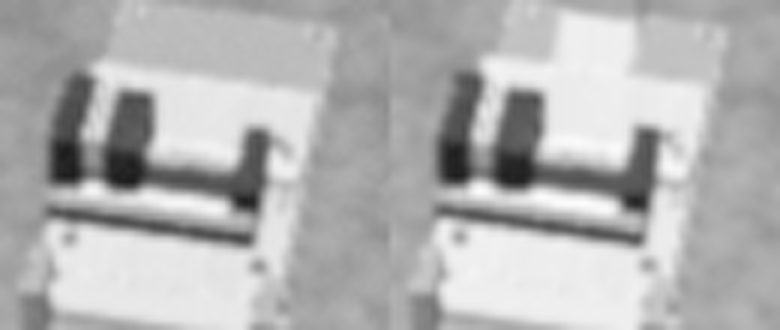

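The free edge has moved up about 1.0 px between the rest picture and now (1.14 px is 4 mm). That makes the lift about 3.5 mm, which agrees with the nose being about 73 mm past the edge. I'll nudge 2 mm more, let it settle and hand in.

```bash
python3 -m handwheel '[0,-1,0,0,0,0,0, 0,-2,0,0,0,0,0, 0,-2,0,0,0,0,0, 0,-2,0,0,0,0,0, 0,-2,0,0,0,0,0, 0,-2,0,0,0,0,0, 0,-2,0,0,0,0,0, 0,-2,0,0,0,0,0]' && python3 -c "
from rig import bot;print(bot.finish_job())"
```

```text
time_s: 13.1
tool_pos: [0.5387, 0.2075, 0.0215]
eef_rot: [-0.002, 0.741, 0.671, 0.004]
ft_force: [1.1, 10.5, -3.4]
width: 0.0317
grip_force: 45.0
the job is handed in; nothing more can be done
None
```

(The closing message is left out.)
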